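# Seat the bag sealer's element plate and hold its cover over the screw holes

### The job

The bag sealer on the packing bench is open. Lower the aluminium element plate (red grip rib) over the two brass locating pins in its tray until it rests flush on the tray, and let go of it. Then pick up the blue cover plate by its black rib and finish while still holding it level and still, hovering about 15 mm above the four pillars without touching them, with its four holes lined up over the pillars' threaded holes so that a colleague can start the screws; leave the other things on the bench where they are.

Things in the scene. Friction and masses are not known exactly. Their poses are not given: they have to be found in the camera images.
- sealer: opened bag sealer, fixed: grey tray 190 x 140 mm (x, y), 12 mm thick, origin at the centre of its underside on the bench, z up. On it stand four aluminium pillars at (+-75, +-50) mm, 18 mm across, tops 60 mm above the bench, and two brass locating pins at (+-40, 0) mm. A white sealing jaw, 60 x 200 mm, 45 mm high, is joined to the +x end, its middle at +130 mm
- pin0 (a point): tip of the locating pin at (+40, 0) mm in the sealer's frame, 34 mm above the bench; the pin is 10 mm across and stands 22 mm above the tray's upper face: straight for 12 mm, then tapering to a 3 mm tip
- pin1 (a point): tip of the like pin at (-40, 0) mm in the sealer's frame, 34 mm above the bench
- thread0 (a point): mouth of the 6.5 mm threaded hole (black) in the pillar top at (+75, +50) mm in the sealer's frame, 60 mm above the bench; axes as the sealer's. All four pillars have such a hole
- thread2 (a point): mouth of the threaded hole at (-75, -50) mm in the sealer's frame, diagonally opposite thread0
- element_plate: aluminium plate, loose, flat on the bench, 120 x 70 mm (x, y), 8 mm thick, about 0.22 kg; origin at the centre of its underside, z up. Through holes 12.5 mm across at (+-40, 0) mm. Red grip rib upright on its centre, 40 mm long (x), 14 mm thick (y), from 8 to 40 mm above the underside. Half a turn makes no difference
- plate_grip (a point): point to grip in the element plate's red rib: on its centre line, 30 mm above the plate's underside (10 mm below the rib's top, 22 mm above the plate's upper face); x along the rib, y across it
- plate_hole0 (a point): centre of the element plate's hole at (+40, 0) mm, at its underside
- plate_hole1 (a point): centre of the element plate's hole at (-40, 0) mm, at its underside
- cover: blue cover plate, loose, flat on the bench, 180 x 130 mm (x, y), 5 mm thick, about 0.35 kg; origin at the centre of its underside, z up. Four through holes 14 mm across at (+-75, +-50) mm, as the pillars. Black grip rib upright on its centre, 60 mm long (x), 14 mm thick (y), from 5 to 41 mm above the underside. Half a turn makes no difference
- cover_grip (a point): point to grip in the cover's black rib: on its centre line, 28 mm above the cover's underside (13 mm below the rib's top, 23 mm above the cover's upper face); x along the rib, y across it
- cover_hole0 (a point): centre of the cover's hole at (+75, +50) mm, at its underside
- cover_hole2 (a point): centre of the cover's hole at (-75, -50) mm, at its underside, diagonally opposite cover_hole0
- screwdriver: bystander: screwdriver with a red handle, lying on the bench
- screw_dish: bystander: small steel dish, 80 mm across, 25 mm high
- tape_roll: bystander: amber tape roll, 90 mm across, 48 mm high, lying flat
- marker: bystander: marker pen, 135 mm long, lying
- cleaner: bystander: white bottle, 56 mm across, 130 mm high, standing
- carton: bystander: small carton 90 x 70 x 50 mm
Mind the look-alikes: they are no part of the job. There is more than one size of the cover; the job needs the smaller. What is shaped like the element_plate but purple is not meant.

How it is judged:
By the outcome, as a careful person would: the job done as asked, in the order asked, and still so for the second after the job is handed in, while the arm keeps its last pose, push and grip.
It also fails if it takes over 72 s, if anything falls off the work surface, if the arm or the gripper's body presses on something with over 40 N, if the wrist force passes 120 N, or if a joint passes its speed limit or range.

### The arm

A 6-joint arm with a two-finger parallel gripper is mounted at the origin on the work surface. World frame = base frame: x ahead of the robot, y to its left, z up, the work surface at z = 0. Lengths are in m, angles in degrees, forces in N, time in s.
With the tool pointing down it reaches from about 0.25 to 0.725 m from the base axis. Payload 9.7 kg.
Tool frame: the origin (TCP) lies on the centre line of the jaws, within the pads' length; the fingertips stand 14 mm ahead of it and the grasp point (between the pads) lies 5 mm behind it; z points along the fingers, y is the line along which they close (so a half turn about z gives the same grasp; the last joint's range is limited). The gripper opens to 85 mm and grips with 20 to 120 N. Pads are 22 mm wide; open, the fingers measure 114 mm over their backs; the gripper's body (76 mm by 85 mm) begins 54 mm behind the grasp point. The pads swing forward as they close: fully open they stand 13 mm farther back than shut.
Start: joints at [-74.656, 4.979, 10.078, 95.1, 0, 90], TCP at [0.146, -0.53, 0.245] pointing down, gripper open.
Joint ranges: [-179.16, 179.16], [-48.56, 103.87], [-65.8, 70.77], [-126.05, 130.52], [-82.76, 87.17], [-180, 180]. Speed limits (degrees/s): [127.2, 127.2, 147.25, 180, 180, 180].

### API

Orientations are given as [roll, pitch, yaw] about the fixed x, y, z axes, in that order (R = Rz(yaw) Ry(pitch) Rx(roll)).
In Python, from workcell import bot, camera, get_calibration, ticket gives the robot as it stands. The module is installed in compiled form; this text tells all that it offers.
- The arm moves only by the tool send_rows, never from a script. Its arguments are lists of equal length, an entry for each row: "linear": the shift along the tool's x, y, z in m, a list of three; "twist": the turn, a rotation vector about the tool's x, y, z in units of 10 degrees (1.0 is 10 degrees), a list of three; "gripper": the opening in per cent of the stroke, from 0 (shut) to 100 (fully open). In form: {"linear": [[x, y, z], ...], "twist": [[wx, wy, wz], ...], "gripper": [gripper, ...]}. A call has 1 to 8 rows; each row shifts and turns the commanded pose from where the row before left it, along the tool's axes as they then stand; what a row does not reach is not made up. A row lasts 1/8 s, in which the tool goes at most 62.5 mm and 10.7 degrees, less where a joint would pass 70% of its speed; a pose out of reach is approached as far as the arm can. A call with a gripper value outside its range is refused whole. The fingers move at their own pace and stop on an object; "grip_force" is the grip in N (left out, the last holds). Time passes only in rows, so rows that do not move let the fingers close. It gives the time, the measured TCP pose, the force, the opening and the grip force at its end, in the units of the state.
- bot.get_obs(): the state, without advancing time (a new reading comes with each control period).
- camera(name): name is "scene" or "top"; returns the picture (480x640x3 uint8, red, green, blue); there is no depth.
- get_calibration(name): a dict with "fx", "fy", "cx", "cy" (pixels), "k1" (the pictures are not rectified: a ray, as slopes to the right and down, at radius r is drawn at 1 + k1 r^2 times it, then the intrinsics apply), "origin" and "orientation" of the camera in the world. Camera axes: x right, y down, z forward; pixel columns grow to the right and rows downward; lengths in m; the calibration is good to about 2 mm. A picture is of the moment at which its call begins. get_calibration takes no time and is no camera call.
- ticket.job_done(): hands the job in; it is judged then, once.
The state is a dict: "time": time; "q": joint angles; "qd": joint speeds; "joint_efforts": joint torques, N m; "ee_pos": TCP position; "tcp_rot": TCP orientation; "wrist_force": force on the tool from outside, world axes, zero at the start; "torque": the same for the moment, N m; "opening": finger opening in m; "grasp_force": force on a finger pad.
Only numpy, scipy, OpenCV 4.12 (cv2) and the standard library are available. Lean on these libraries where they do the work, as an engineer would, in place of code of your own. Each camera call takes 0.05 s, during which the arm holds its last target. There are 200 camera calls.

## Working session

There is one attempt and no reset: what is moved stays moved. The work goes in short steps, Python scripts to look and compute and a tool call to move; the robot and the scene stay as the last step left them, time stands still between calls to the robot, and variables do not carry over. Pictures are saved under pics/ and viewed, at most 10 in all, crops included, and the job is handed in when it is done.

Besides the shell and the picture viewer there is one more tool, called by a JSON object that holds its "api" and its "payload", one argument or row to a line. send_rows: Moves the arm, as the interface text tells. Its arguments: {"type":"object","properties":{"linear":{"type":"array"},"twist":{"type":"array"},"gripper":{"type":"array"},"grip_force":{"type":"number"}},"required":["linear","twist","gripper"]}

```bash
mkdir -p pics; python3 - <<'E'
from workcell import bot,camera,get_calibration
import cv2
for n in("scene","top"):
    im=camera(n);cv2.imwrite(f"pics/{n}0.png",im[:,:,::-1]);print(n,get_calibration(n))
print(bot.get_obs())
E
```

```text
scene {'fx': 438.40803607210637, 'fy': 438.40803607210637, 'cx': 314.6431208972917, 'cy': 242.79517329980155, 'k1': 0.020794473338908725, 'origin': array([0.93534938, 0.30578613, 0.93548081]), 'orientation': array([-147.65506645,    0.5740718 ,  120.33262777])}
top {'fx': 498.914998850163, 'fy': 498.914998850163, 'cx': 314.05436907885115, 'cy': 229.60229181288295, 'k1': -0.1081442336174147, 'origin': array([ 0.3018274 , -0.00636117,  1.21917579]), 'orientation': array([-170.38237506,    1.16194673,  -88.86362154])}
{'time': 0.1, 'q': array([-7.46566307e+01,  5.01019731e+00,  1.00388499e+01,  9.50984628e+01,
       -1.02162788e-03,  8.99989706e+01]), 'qd': array([-0.08025614, -0.13086833,  0.07424762,  0.04376934, -0.07113769,
       -0.01503382]), 'joint_efforts': array([ 3.96892051e-05, -5.21564591e+01,  4.65650296e+01,  1.60514249e-02,
        8.55864619e-05,  2.96534893e-05]), 'ee_pos': array([ 0.14547979, -0.53022565,  0.24463108]), 'tcp_rot': array([-1.79930190e+02,  1.02037292e-03,  1.53443999e+01]), 'wrist_force': array([-0.9395721 ,  0.90446151,  0.36542036]), 'torque': array([-0.00490921, -0.01437038,  0.00467067]), 'grasp_force': 0.0, 'opening': 0.0856398244624295}
```

View pics/top0.png

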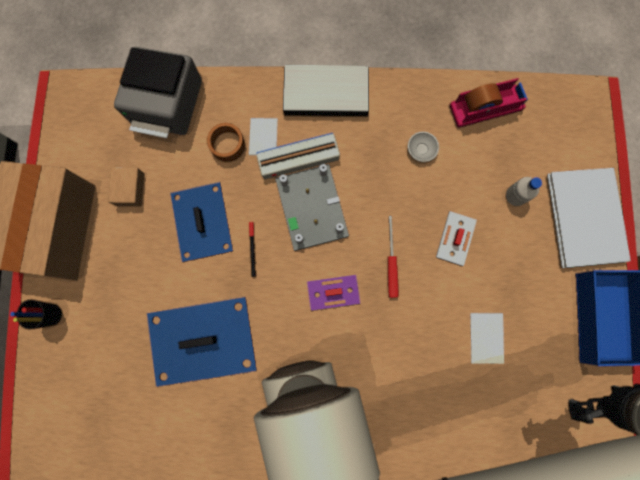

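View pics/scene0.png

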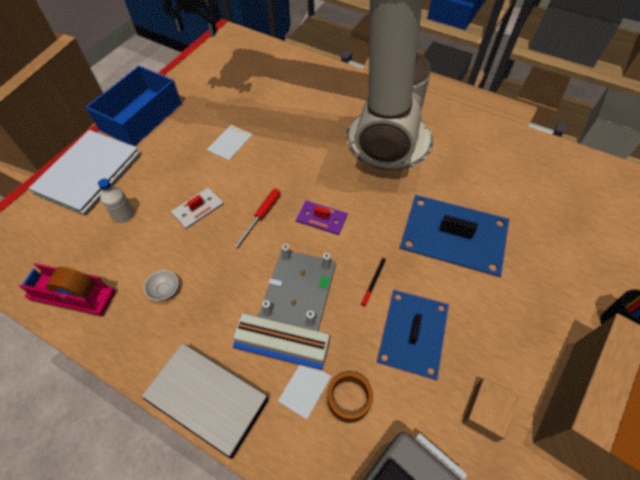

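The top view has image-up as +x. It shows the sealer around (312,205) with the jaw at the +x end, the element plate (red rib) at (457,238), the small cover at (201,222), and the large look-alike cover at (202,342). The purple look-alike is at (333,293).

The scene view has the sealer at (297,290), the plate at (197,207) and the small cover at (414,333). Next I'll enlarge these for keypoints.

```bash
cat > h.py <<'E'
import numpy as np,cv2
from scipy.optimize import least_squares,minimize
from scipy.spatial.transform import Rotation as R
from workcell import bot,camera,get_calibration
CAL={n:get_calibration(n) for n in("scene","top")}
def proj(n,P):
    c=CAL[n];M=R.from_euler('xyz',c["orientation"],degrees=True).as_matrix()
    p=(np.atleast_2d(P)-c["origin"])@M
    s=p[:,:2]/p[:,2:];s=s*(1+c["k1"]*(s**2).sum(1,keepdims=True))
    return s*[c["fx"],c["fy"]]+[c["cx"],c["cy"]]
def place(pose,L):  # pose x,y,z,yaw(deg)
    return R.from_euler('z',pose[3],degrees=True).apply(np.atleast_2d(L))+np.array(pose[:3])
def ray(n,px,z):    # point at height z seen at pixel
    return least_squares(lambda q:(proj(n,[q[0],q[1],z])-px).ravel(),[.5,0]).x
def fit(obs,L,p0,z=0,off=(0,0)):  # obs: {cam:{i:px}} -> x,y,yaw
    f=lambda q:np.concatenate([(proj(n,place([q[0],q[1],z,q[2]],L[list(o)]))-np.array(list(o.values()))).ravel() for n,o in obs.items()])
    r=least_squares(f,p0,x_scale=[.01,.01,1],loss='soft_l1');return r.x,r.fun
def boxfit(masks,size,p0,z0=0):  # silhouettes of a box, {cam:mask}
    a,b,h=size;B=np.array([[i*a/2,j*b/2,k] for i in(-1,1) for j in(-1,1) for k in(0,h)])
    def cost(q):
        s=0
        for n,m in masks.items():
            t=np.zeros(m.shape,np.uint8);hull=cv2.convexHull(proj(n,place([q[0],q[1],z0,q[2]],B)).astype(np.float32))
            big=np.zeros((480*4,640*4),np.uint8);cv2.fillPoly(big,[np.round((hull*4+1.5)*16).astype(int)],255,shift=4)
            s+=np.abs(cv2.resize(big,(640,480),interpolation=cv2.INTER_AREA)/255.-m).sum()
        return s
    r=minimize(lambda u:cost(np.array(p0)+u*[.005,.005,2]),np.zeros(3),method='Nelder-Mead',options=dict(initial_simplex=np.vstack([np.zeros(3),np.eye(3)]),xatol=.01,fatol=.1))
    return np.array(p0)+r.x*[.005,.005,2],r.fun
def hullmask(im,f,seed):
    m=f(im.astype(int)).astype(np.uint8);k,l,st,c=cv2.connectedComponentsWithStats(m)
    i=min(range(1,k),key=lambda i:np.hypot(*(c[i]-seed))+(1e3 if st[i,4]<300 else 0))
    o=np.zeros(m.shape,np.uint8);cv2.fillPoly(o,[cv2.convexHull(np.argwhere(l==i)[:,::-1].astype(np.int32))],1);return o,st[i]
E
python3 - <<'E'
from h import *
T=cv2.imread("pics/top0.png");S=cv2.imread("pics/scene0.png")
o=np.zeros((600,800,3),np.uint8)
def cr(im,x,y,w,h,f,X,Y):o[Y:Y+h*f,X:X+w*f]=cv2.resize(im[y:y+h,x:x+w],None,fx=f,fy=f,interpolation=cv2.INTER_CUBIC)
cr(T,265,160,100,90,4,0,0);cr(S,250,240,100,90,4,400,0)
cr(T,430,205,60,60,4,0,360);cr(S,167,180,60,60,4,240,360)
cr(T,168,178,70,60,4,500,360)
cv2.imwrite("pics/crop0.png",o)
blue=lambda a:(a[:,:,0]>a[:,:,2]*1.6)&(a[:,:,0]>60)
m1,s1=hullmask(T,blue,(201,222));m2,s2=hullmask(S,blue,(414,333));print(s1,s2)
p=ray("top",(201,222),.005)
for d in({"top":m1,"scene":m2},{"top":m1},{"scene":m2}):print("cover",boxfit(d,(.18,.13,.005),[*p,10]))
for s,px,z in(("sealer",(312,205),.012),("plate",(457,238),.008)):print(s,ray("top",px,z))
E
```

```text
[ 171  183   61   78 3095] [ 378  291   70   88 3938]
cover (array([ 0.52322973,  0.30682756, 13.29597105]), np.float64(346.4745098039216))
cover (array([ 0.52380961,  0.30655254, 13.56619653]), np.float64(128.23921568627452))
cover (array([ 0.52109366,  0.30806162, 13.08729615]), np.float64(207.05490196078432))
sealer [0.56759613 0.0284891 ]
plate [ 0.4913768  -0.33032402]
```

View pics/crop0.png

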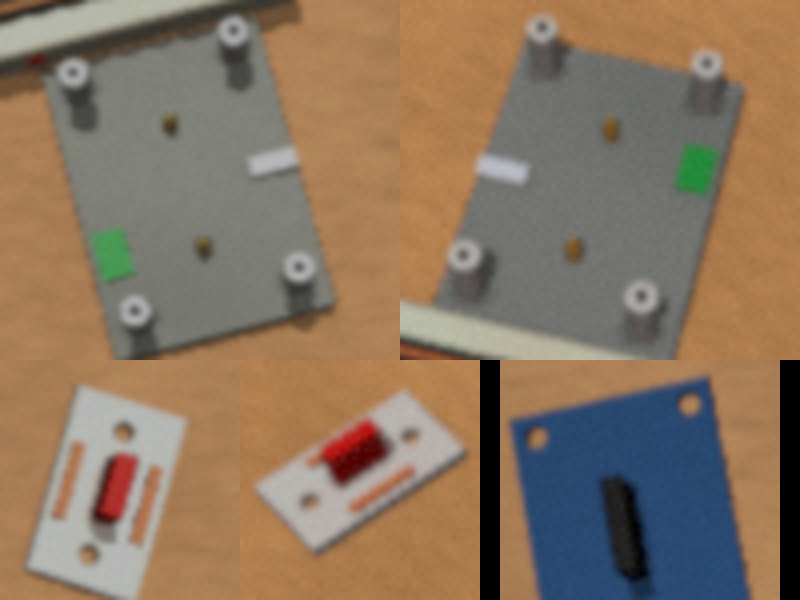

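The crop shows the pillar threads, the plate holes and the rib clearly. At 4x, the top-view threads are at (72,72), (233,31), (299,267) and (135,311). The plate holes are at (123,431) and (88,553).

```bash
python3 - <<'E'
from h import *
T=cv2.imread("pics/top0.png");S=cv2.imread("pics/scene0.png")
g=lambda x,y,ox,oy:((x+.5)/4-.5+ox,(y+.5)/4-.5+oy)
TH=np.array([[.075,.05,.06],[.075,-.05,.06],[-.075,-.05,.06],[-.075,.05,.06]])
t={i:g(*p,265,160) for i,p in enumerate([(72,72),(233,31),(299,267),(135,311)])}
s={i:g(*p,250,240) for i,p in enumerate([(241,297),(64,256),(143,28),(307,65)])}
for o in({"top":t,"scene":s},{"top":t},{"scene":s}):
    q,e=fit(o,TH,[.57,.03,12]);print("sealer",q.round(4),np.abs(e).max().round(2))
H=np.array([[.04,0,.006],[-.04,0,.006]])
t={0:g(123,71,430,205),1:g(88,193,430,205)};s={0:g(310-240,140,167,180),1:g(411-240,75,167,180)}
for o in({"top":t,"scene":s},{"top":t},{"scene":s}):
    q,e=fit(o,H,[.49,-.33,-15]);print("plate holes",q.round(4),np.abs(e).max().round(2))
w=lambda a:(a.min(2)>95)&(a.max(2)-a.min(2)<50)
m1,s1=hullmask(T,w,(457,238));m2,s2=hullmask(S,w,(197,207));print(s1,s2)
for d in({"top":m1,"scene":m2},{"top":m1},{"scene":m2}):print("plate",boxfit(d,(.12,.07,.008),[.49,-.33,-16]))
# cover holes
C=TH.copy();C[:,2]=.003
blue=lambda a:(a[:,:,0]>a[:,:,2]*1.6)&(a[:,:,0]>60)
obs={}
for n,im,sd in(("top",T,(201,222)),("scene",S,(414,333))):
    m,_=hullmask(im,blue,sd);a=im.astype(int)
    wd=np.clip((a[:,:,2]-a[:,:,0]+30.),0,None)*m   # redness
    obs[n]={}
    for i,u in enumerate(proj(n,place([.523,.307,0,13.3],C))):
        for _ in range(4):
            yy,xx=np.mgrid[0:480,0:640];k=wd*((xx-u[0])**2+(yy-u[1])**2<4.5**2);u=np.array([(k*xx).sum(),(k*yy).sum()])/k.sum()
        obs[n][i]=u
for o in(obs,{"top":obs["top"]},{"scene":obs["scene"]}):
    q,e=fit(o,C,[.523,.307,13]);print("cover holes",q.round(4),np.abs(e).max().round(2))
E
```

```text
sealer [ 0.5642  0.0313 15.9098] 0.67
sealer [ 0.5647  0.0303 15.9914] 0.15
sealer [ 0.5637  0.0323 15.7825] 0.22
plate holes [  0.4912  -0.328  -17.4468] 0.66
plate holes [  0.4928  -0.3285 -17.3435] 0.03
plate holes [  0.4894  -0.3279 -17.5986] 0.02
[ 436  211   41   55 1150] [171 188  52  40 756]
plate (array([  0.49120745,  -0.32876161, -17.49508325]), np.float64(132.38823529411764))
plate (array([  0.49206944,  -0.32818218, -16.93759884]), np.float64(79.69803921568626))
plate (array([  0.49032709,  -0.32909053, -17.32282541]), np.float64(43.239215686274505))
cover holes [ 0.5234  0.3074 13.37  ] 0.42
cover holes [ 0.5241  0.3067 13.3507] 0.1
cover holes [ 0.5228  0.308  13.3504] 0.09
```

Keypoint and silhouette fits agree within about 1 mm, with a small bias between the cameras. The reach and sizes are plausible, so I'll rotate to the plate's yaw and approach.

{"api": "send_rows", "payload": {
  "linear": [
    [0,0,0],
    [0,0,0],
    [0,0,0],
    [0,0,0]
  ],
  "twist": [
    [0,0,0.82],
    [0,0,0.82],
    [0,0,0.82],
    [0,0,0.82]
  ],
  "gripper": [100,100,80,70]
}}

```text
time: 0.6
ee_pos: [0.1455, -0.5303, 0.2449]
tcp_rot: [-180.0, 0.0, -17.7]
wrist_force: [-0.7, 0.6, -0.4]
opening: 0.0598
grasp_force: 0.0
```

```bash
cat >> h.py <<'E'
def togo(x,y,z,yaw):
    o=bot.get_obs();Rt=R.from_euler('xyz',o["tcp_rot"],degrees=True);Rg=R.from_euler('xyz',[180,0,yaw],degrees=True)
    print("t",round(o["time"],2),"pos",o["ee_pos"].round(4),"rot",o["tcp_rot"].round(2),"open",round(o["opening"],4),"F",o["wrist_force"].round(1),"g",round(o["grasp_force"],1))
    print("tool shift",Rt.inv().apply(np.array([x,y,z])-o["ee_pos"]).round(4),"twist10",(np.degrees((Rt.inv()*Rg).as_rotvec())/10).round(3))
E
python3 -c "
from h import *
togo(.4912,-.3285,.12,-17.45)"
```

```text
t 0.6 pos [ 0.1455 -0.5303  0.2449] rot [-1.7996e+02  2.0000e-02 -1.7730e+01] open 0.0598 F [-0.7  0.6 -0.4] g 0.0
tool shift [ 0.2679 -0.2973  0.1249] twist10 [-0.004  0.002 -0.028]
```

{"api": "send_rows", "payload": {
  "linear": [
    [0.0335,-0.0372,0.0156],
    [0.0335,-0.0372,0.0156],
    [0.0335,-0.0372,0.0156],
    [0.0335,-0.0372,0.0156],
    [0.0335,-0.0372,0.0156],
    [0.0335,-0.0372,0.0156],
    [0.0335,-0.0372,0.0156],
    [0.0335,-0.0372,0.0156]
  ],
  "twist": [
    [0,0,-0.02],
    [0,0,0],
    [0,0,0],
    [0,0,0],
    [0,0,0],
    [0,0,0],
    [0,0,0],
    [0,0,0]
  ],
  "gripper": [60,60,60,60,60,60,60,60]
}}

```text
time: 1.6
ee_pos: [0.491, -0.3247, 0.1196]
tcp_rot: [-180.0, 0.0, -17.3]
wrist_force: [-0.7, -1.4, -1.0]
opening: 0.0511
grasp_force: 0.0
```

{"api": "send_rows", "payload": {
  "linear": [
    [0,0,0],
    [0,0,0],
    [0,0,0]
  ],
  "twist": [
    [0,0,0],
    [0,0,0],
    [0,0,0]
  ],
  "gripper": [60,60,60]
}}

```text
time: 1.98
ee_pos: [0.4892, -0.3266, 0.121]
tcp_rot: [180.0, -0.0, -17.3]
wrist_force: [1.0, 0.0, -0.4]
opening: 0.0511
grasp_force: 0.0
```

```bash
python3 -c "
from h import *
togo(.4912,-.3285,.025,-17.45)"
```

```text
t 1.98 pos [ 0.4892 -0.3266  0.121 ] rot [ 1.7998e+02 -3.0000e-02 -1.7320e+01] open 0.0511 F [ 1.   0.  -0.4] g 0.0
tool shift [0.0024 0.0012 0.096 ] twist10 [ 0.002 -0.003  0.013]
```

{"api": "send_rows", "payload": {
  "linear": [
    [0.0012,0.0006,0.015],
    [0.0012,0.0006,0.015],
    [0,0,0.015],
    [0,0,0.015],
    [0,0,0.01],
    [0,0,0],
    [0,0,0],
    [0,0,0]
  ],
  "twist": [
    [0,0,0.01],
    [0,0,0],
    [0,0,0],
    [0,0,0],
    [0,0,0],
    [0,0,0],
    [0,0,0],
    [0,0,0]
  ],
  "gripper": [60,60,60,60,60,60,60,60]
}}

```text
time: 2.98
ee_pos: [0.4921, -0.3279, 0.0512]
tcp_rot: [180.0, -0.1, -17.4]
wrist_force: [-0.3, -0.6, -1.1]
opening: 0.0511
grasp_force: 0.0
```

```bash
python3 -c "
from h import *
togo(.4912,-.3285,.025,-17.45)
im=camera('scene');togo(.4912,-.3285,.025,-17.45)
t=camera('top')
o=np.hstack([cv2.resize(im[150:250,150:250],(400,400),interpolation=cv2.INTER_CUBIC),cv2.resize(t[190:290,400:500],(400,400),interpolation=cv2.INTER_CUBIC)])
cv2.imwrite('pics/app.png',o[:,:,::-1])"
```

```text
t 2.98 pos [ 0.4921 -0.3279  0.0512] rot [ 1.7998e+02 -6.0000e-02 -1.7350e+01] open 0.0511 F [-0.3 -0.6 -1.1] g 0.0
tool shift [-0.0007  0.0008  0.0262] twist10 [ 0.002 -0.006  0.01 ]
t 3.02 pos [ 0.4921 -0.3279  0.0511] rot [ 1.7998e+02 -6.0000e-02 -1.7350e+01] open 0.0515 F [ 0.3 -0.2  0.2] g 0.0
tool shift [-0.0007  0.0009  0.0261] twist10 [ 0.002 -0.006  0.01 ]
```

View pics/app.png

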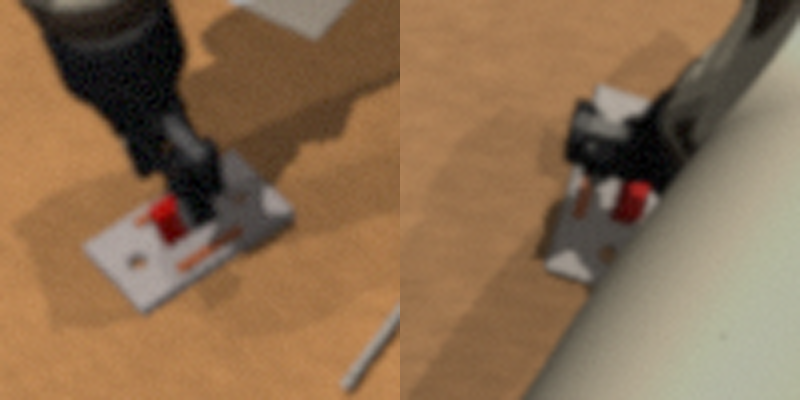

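The fingers are above the rib and straddle it, and the shift seen in the view fits their height. I'll descend and grip.

{"api": "send_rows", "payload": {
  "linear": [
    [-0.0007,0.0008,0.007],
    [0,0,0.007],
    [0,0,0.007],
    [0,0,0.005],
    [0,0,0],
    [0,0,0],
    [0,0,0],
    [0,0,0]
  ],
  "twist": [
    [0,0,0.01],
    [0,0,0],
    [0,0,0],
    [0,0,0],
    [0,0,0],
    [0,0,0],
    [0,0,0],
    [0,0,0]
  ],
  "gripper": [60,60,60,60,60,60,40,30],
  "grip_force": 30
}}

```text
time: 4.08
ee_pos: [0.491, -0.3283, 0.0247]
tcp_rot: [180.0, -0.0, -17.5]
wrist_force: [0.1, -1.1, -0.2]
opening: 0.0255
grasp_force: 0.0
```

{"api": "send_rows", "payload": {
  "linear": [
    [0,0,0],
    [0,0,0],
    [0,0,0],
    [0,0,0],
    [0,0,0],
    [0,0,0]
  ],
  "twist": [
    [0,0,0],
    [0,0,0],
    [0,0,0],
    [0,0,0],
    [0,0,0],
    [0,0,0]
  ],
  "gripper": [20,10,5,5,5,5],
  "grip_force": 60
}}

```text
time: 4.82
ee_pos: [0.491, -0.3283, 0.0247]
tcp_rot: [180.0, -0.0, -17.5]
wrist_force: [-1.1, 1.0, 4.8]
opening: 0.0133
grasp_force: 59.3
```

```bash
python3 -c "
from h import *
togo(.4912,-.3285,.13,-17.45)"
```

```text
t 4.83 pos [ 0.491  -0.3283  0.0247] rot [ 1.7999e+02 -2.0000e-02 -1.7460e+01] open 0.0133 F [-1.1  1.   4.8] g 59.3
tool shift [ 3.000e-04  1.000e-04 -1.053e-01] twist10 [ 0.001 -0.002 -0.001]
```

{"api": "send_rows", "payload": {
  "linear": [
    [0,0,-0.005],
    [0,0,-0.01],
    [0,0,-0.02],
    [0,0,-0.025],
    [0,0,-0.025],
    [0,0,-0.02],
    [0,0,0],
    [0,0,0]
  ],
  "twist": [
    [0,0,0],
    [0,0,0],
    [0,0,0],
    [0,0,0],
    [0,0,0],
    [0,0,0],
    [0,0,0],
    [0,0,0]
  ],
  "gripper": [5,5,5,5,5,5,5,5]
}}

```text
time: 5.82
ee_pos: [0.4906, -0.3281, 0.1286]
tcp_rot: [-180.0, 0.1, -17.5]
wrist_force: [0.3, 0.5, -2.9]
opening: 0.013
grasp_force: 58.5
```

{"api": "send_rows", "payload": {
  "linear": [
    [0,0,0],
    [0,0,0],
    [0,0,0],
    [0,0,0],
    [0,0,0],
    [0,0,0],
    [0,0,0],
    [0,0,0]
  ],
  "twist": [
    [0,0,-0.3],
    [0,0,-0.6],
    [0,0,-0.6],
    [0,0,-0.6],
    [0,0,-0.6],
    [0,0,-0.4],
    [0,0,-0.236],
    [0,0,0]
  ],
  "gripper": [5,5,5,5,5,5,5,5]
}}

```text
time: 6.82
ee_pos: [0.4904, -0.328, 0.1282]
tcp_rot: [-179.9, 0.1, 15.9]
wrist_force: [-0.7, -0.2, -2.5]
opening: 0.0129
grasp_force: 58.4
```

```bash
python3 -c "
from h import *
togo(.5642,.0313,.13,15.9)"
```

```text
t 6.83 pos [ 0.4904 -0.328   0.1282] rot [-1.7992e+02  7.0000e-02  1.5880e+01] open 0.0129 F [-0.7 -0.2 -2.5] g 58.4
tool shift [ 0.1693 -0.3254 -0.0015] twist10 [-0.008  0.007 -0.002]
```

{"api": "send_rows", "payload": {
  "linear": [
    [0.0102,-0.0195,0],
    [0.0203,-0.039,0],
    [0.0271,-0.0521,0],
    [0.0271,-0.0521,0],
    [0.0271,-0.0521,0],
    [0.0271,-0.0521,0],
    [0.0203,-0.039,0],
    [0.0102,-0.0195,-0.0015]
  ],
  "twist": [
    [0,0,0],
    [0,0,0],
    [0,0,0],
    [0,0,0],
    [0,0,0],
    [0,0,0],
    [0,0,0],
    [0,0,0]
  ],
  "gripper": [5,5,5,5,5,5,5,5]
}}

```text
time: 7.82
ee_pos: [0.5641, 0.0345, 0.1305]
tcp_rot: [-180.0, 0.0, 16.0]
wrist_force: [-0.0, -0.6, -2.6]
opening: 0.0129
grasp_force: 58.8
```

{"api": "send_rows", "payload": {
  "linear": [
    [0,0,0],
    [0,0,0],
    [0,0,0],
    [0,0,0],
    [0,0,0]
  ],
  "twist": [
    [0,0,0],
    [0,0,0],
    [0,0,0],
    [0,0,0],
    [0,0,0]
  ],
  "gripper": [5,5,5,5,5]
}}

```text
time: 8.45
ee_pos: [0.5646, 0.0307, 0.131]
tcp_rot: [-180.0, -0.0, 15.9]
wrist_force: [-0.2, -0.4, -3.6]
opening: 0.0131
grasp_force: 58.8
```

```bash
python3 -c "
from h import *
togo(.5642,.0313,.13,15.9)
o=bot.get_obs()
S=camera('scene');T=camera('top')
p=place([*o['ee_pos'][:2],o['ee_pos'][2]-.025,15.9],[[.04,0,.008],[-.04,0,.008],[0,0,.04]])
for n in('scene','top'):print(n,proj(n,p).round(1))
z=lambda a,x,y:cv2.resize(a[y:y+100,x:x+100],(400,400),interpolation=cv2.INTER_CUBIC)
cv2.imwrite('pics/over.png',np.hstack([z(S,250,215),z(T,265,155)])[:,:,::-1])"
```

```text
t 8.45 pos [0.5646 0.0307 0.131 ] rot [-180.     -0.     15.85] open 0.0131 F [-0.2 -0.4 -3.6] g 58.8
tool shift [-0.0002 -0.0007  0.001 ] twist10 [-0.    -0.    -0.005]
scene [[289.9 283.2]
 [300.  251.6]
 [294.3 259.5]]
top [[305.5 180.2]
 [314.4 213.3]
 [309.5 193.3]]
```

View pics/over.png

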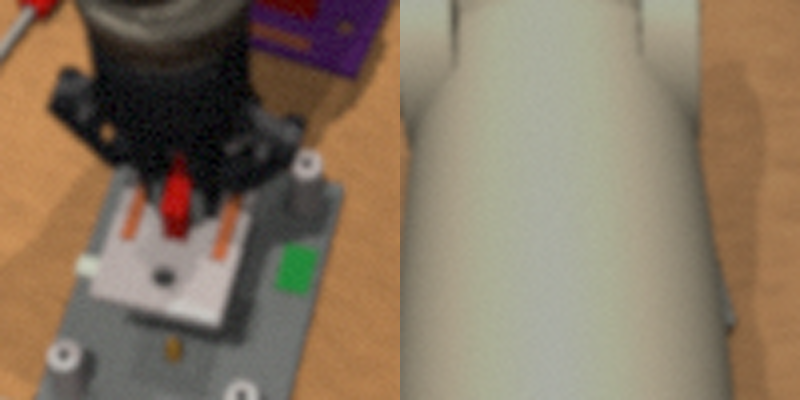

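The top view is blocked by the arm. The scene view shows the held plate's front hole at crop (163,277), which is image (290.4,283.9), within 1 px of the prediction. I'll lower it to just above the pin tips and measure the hole against the pin in that camera.

{"api": "send_rows", "payload": {
  "linear": [
    [-0.0005,-0.0005,0.008],
    [-0.0005,-0.0004,0.015],
    [0,0,0.015],
    [0,0,0.015],
    [0,0,0.01],
    [0,0,0],
    [0,0,0],
    [0,0,0]
  ],
  "twist": [
    [0,0,0],
    [0,0,0],
    [0,0,0],
    [0,0,0],
    [0,0,0],
    [0,0,0],
    [0,0,0],
    [0,0,0]
  ],
  "gripper": [5,5,5,5,5,5,5,5]
}}

```text
time: 9.55
ee_pos: [0.5638, 0.0317, 0.0687]
tcp_rot: [180.0, -0.1, 15.9]
wrist_force: [0.0, -0.6, -2.5]
opening: 0.013
grasp_force: 58.9
```

```bash
python3 -c "
from h import *
togo(.5634,.0313,.037,15.9)
S=camera('scene')
cv2.imwrite('pics/s_low.png',S[:,:,::-1])
cv2.imwrite('pics/over2.png',cv2.resize(S[255:325,255:345],None,fx=8,fy=8,interpolation=cv2.INTER_CUBIC)[:,:,::-1])"
```

```text
t 9.55 pos [0.5638 0.0317 0.0687] rot [ 1.7999e+02 -6.0000e-02  1.5900e+01] open 0.013 F [ 0.  -0.6 -2.5] g 58.9
tool shift [-0.0005  0.0003  0.0317] twist10 [ 0.001 -0.006 -0.   ]
```

View pics/over2.png

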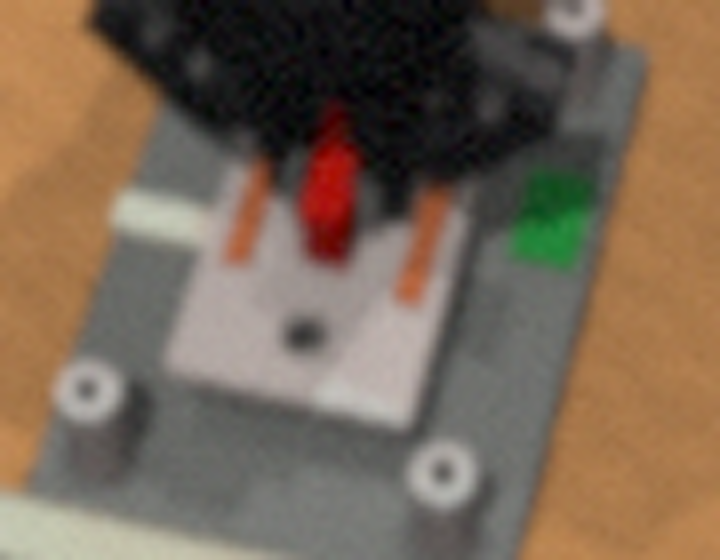

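The front hole is at crop (303,334), the front corners are at about (166,366) and (410,428), and the pillar threads are at (443,471) and (88,389). I'll compare them in the same camera frame.

```bash
python3 -c "
from h import *
g=lambda x,y:((x+.5)/8-.5+255,(y+.5)/8-.5+255)
s=np.array([.5637,.0323]);c,d=np.cos(np.radians(15.85)),np.sin(np.radians(15.85));M=np.array([[c,d],[-d,c]])
for nm,p,z in(('t0',(443,471),.06),('t1',(88,389),.06),('hole',(303,334),.0517),('cL',(166,366),.0517),('cR',(410,428),.0517)):
    r=ray('scene',g(*p),z);print(nm,r.round(4),'in scene-sealer frame',(M@(r-s)).round(4),'rel tcp',(M@(r-[.5638,.0317])).round(4))
"
```

```text
t0 [0.621 0.1  ] in scene-sealer frame [0.0736 0.0495] rel tcp [0.0737 0.0501]
t1 [0.6488 0.0042] in scene-sealer frame [ 0.0742 -0.0502] rel tcp [ 0.0743 -0.0496]
hole [0.6024 0.0437] in scene-sealer frame [0.0404 0.0004] rel tcp [0.0405 0.001 ]
cL [0.6296 0.0162] in scene-sealer frame [ 0.059  -0.0335] rel tcp [ 0.059  -0.0329]
cR [0.6117 0.0839] in scene-sealer frame [0.0603 0.0365] rel tcp [0.0604 0.0371]
```

{"api": "send_rows", "payload": {
  "linear": [
    [-0.0003,0.0006,0.005],
    [0,0,0.005],
    [0,0,0.005],
    [0,0,0.002],
    [0,0,0.002],
    [0,0,0.001],
    [0,0,0],
    [0,0,0]
  ],
  "twist": [
    [0,0,0],
    [0,0,0],
    [0,0,0],
    [0,0,0],
    [0,0,0],
    [0,0,0],
    [0,0,0],
    [0,0,0]
  ],
  "gripper": [5,5,5,5,5,5,5,5]
}}

```text
time: 10.6
ee_pos: [0.5633, 0.0311, 0.0481]
tcp_rot: [180.0, -0.0, 15.9]
wrist_force: [0.4, 0.3, -2.8]
opening: 0.0131
grasp_force: 58.9
```

```bash
python3 -c "
from h import *
togo(.5636,.0311,.037,15.9)"
```

```text
t 10.6 pos [0.5633 0.0311 0.0481] rot [ 1.80e+02 -1.00e-02  1.59e+01] open 0.0131 F [ 0.4  0.3 -2.8] g 58.9
tool shift [0.0003 0.     0.0111] twist10 [ 0.    -0.001  0.   ]
```

There is no contact force with the underside at the start of the straight part of the pins, so I'll continue down.

{"api": "send_rows", "payload": {
  "linear": [
    [0.0001,0,0.002],
    [0,0,0.002],
    [0,0,0.002],
    [0,0,0.002],
    [0,0,0.001],
    [0,0,0],
    [0,0,0]
  ],
  "twist": [
    [0,0,0],
    [0,0,0],
    [0,0,0],
    [0,0,0],
    [0,0,0],
    [0,0,0],
    [0,0,0]
  ],
  "gripper": [5,5,5,5,5,5,5]
}}

```text
time: 11.48
ee_pos: [0.5634, 0.0311, 0.0391]
tcp_rot: [180.0, -0.0, 15.9]
wrist_force: [-0.4, -0.1, -3.0]
opening: 0.0133
grasp_force: 58.9
```

{"api": "send_rows", "payload": {
  "linear": [
    [0,0,0.001],
    [0,0,0.0005],
    [0,0,0],
    [0,0,0]
  ],
  "twist": [
    [0,0,0],
    [0,0,0],
    [0,0,0],
    [0,0,0]
  ],
  "gripper": [5,5,5,5]
}}

```text
time: 11.98
ee_pos: [0.5634, 0.0311, 0.0375]
tcp_rot: [-180.0, 0.0, 15.9]
wrist_force: [-0.3, 0.1, -3.4]
opening: 0.0134
grasp_force: 58.9
```

```bash
python3 -c "
from h import *
togo(.5636,.0311,.037,15.9)"
```

```text
t 11.97 pos [0.5634 0.0311 0.0375] rot [-180.     0.    15.9] open 0.0134 F [-0.3  0.1 -3.4] g 58.9
tool shift [0.0002 0.     0.0005] twist10 [-0.  0.  0.]
```

{"api": "send_rows", "payload": {
  "linear": [
    [0,0,0.0004],
    [0,0,0.0004],
    [0,0,0.0004],
    [0,0,0]
  ],
  "twist": [
    [0,0,0],
    [0,0,0],
    [0,0,0],
    [0,0,0]
  ],
  "gripper": [5,5,5,5]
}}

```text
time: 12.48
ee_pos: [0.5634, 0.0311, 0.0367]
tcp_rot: [180.0, -0.0, 15.9]
wrist_force: [-2.8, -0.3, 4.3]
opening: 0.0127
grasp_force: 59.7
```

Contact is made at the expected seated height, with +7 N on the plate. I'll open slowly and retreat.

{"api": "send_rows", "payload": {
  "linear": [
    [0,0,0],
    [0,0,0],
    [0,0,0],
    [0,0,0],
    [0,0,0],
    [0,0,0],
    [0,0,0],
    [0,0,0]
  ],
  "twist": [
    [0,0,0],
    [0,0,0],
    [0,0,0],
    [0,0,0],
    [0,0,0],
    [0,0,0],
    [0,0,0],
    [0,0,0]
  ],
  "gripper": [18,22,28,35,45,50,50,50]
}}

```text
time: 13.48
ee_pos: [0.5634, 0.0311, 0.0363]
tcp_rot: [-180.0, 0.0, 15.9]
wrist_force: [-0.5, 0.1, 0.2]
opening: 0.0426
grasp_force: 0.0
```

{"api": "send_rows", "payload": {
  "linear": [
    [0,0,-0.005],
    [0,0,-0.01],
    [0,0,-0.02],
    [0,0,-0.03],
    [0,0,-0.03],
    [0,0,-0.02],
    [0,0,0],
    [0,0,0]
  ],
  "twist": [
    [0,0,0],
    [0,0,0],
    [0,0,0],
    [0,0,0],
    [0,0,0],
    [0,0,0],
    [0,0,0],
    [0,0,0]
  ],
  "gripper": [50,50,50,50,60,60,60,60]
}}

```text
time: 14.48
ee_pos: [0.5632, 0.031, 0.1506]
tcp_rot: [-180.0, 0.0, 15.9]
wrist_force: [0.8, 0.3, -0.6]
opening: 0.0513
grasp_force: 0.0
```

```bash
python3 -c "
from h import *
togo(.5234,.3074,.15,13.35)"
```

```text
t 14.47 pos [0.5632 0.031  0.1506] rot [-1.7999e+02  4.0000e-02  1.5900e+01] open 0.0513 F [ 0.8  0.3 -0.6] g 0.0
tool shift [ 0.0375 -0.2767  0.0007] twist10 [-0.001  0.004  0.255]
```

{"api": "send_rows", "payload": {
  "linear": [
    [0,0,0],
    [0.0025,-0.0278,0],
    [0.0038,-0.0417,0],
    [0.005,-0.0556,0],
    [0.005,-0.0556,0],
    [0.0038,-0.0417,0],
    [0.0025,-0.0278,0],
    [0.0025,-0.0278,0]
  ],
  "twist": [
    [0,0,0.255],
    [0,0,0],
    [0,0,0],
    [0,0,0],
    [0,0,0],
    [0,0,0],
    [0,0,0],
    [0,0,0]
  ],
  "gripper": [60,60,60,60,60,60,60,60]
}}

```text
time: 15.48
ee_pos: [0.5401, 0.2261, 0.1555]
tcp_rot: [-176.4, 0.1, 21.1]
wrist_force: [0.0, -0.3, -0.2]
opening: 0.0514
grasp_force: 0.0
```

{"api": "send_rows", "payload": {
  "linear": [
    [0,0,0.02],
    [0,0,0.03],
    [0,0,0.03],
    [0,0,0.015],
    [0,0,0],
    [0,0,0],
    [0,0,0],
    [0,0,0]
  ],
  "twist": [
    [0,0,0],
    [0,0,0],
    [0,0,0],
    [0,0,0],
    [0,0,0],
    [0,0,0],
    [0,0,0],
    [0,0,0]
  ],
  "gripper": [60,60,60,60,60,60,60,60]
}}

```text
time: 16.48
ee_pos: [0.5394, 0.2289, 0.0616]
tcp_rot: [-176.3, -0.0, 21.3]
wrist_force: [0.3, -0.7, -0.4]
opening: 0.0513
grasp_force: 0.0
```

```bash
python3 -c "
from h import *
togo(.5234,.3074,.023,13.35)
S=camera('scene');T=camera('top')
z=lambda a,x,y:cv2.resize(a[y:y+100,x:x+100],(400,400),interpolation=cv2.INTER_CUBIC)
cv2.imwrite('pics/seat.png',np.vstack([np.hstack([z(S,250,235),z(T,265,155)]),np.hstack([z(S,364,280),z(T,160,170)])])[:,:,::-1][:600])"
```

```text
t 16.48 pos [0.5394 0.2289 0.0616] rot [-1.7631e+02 -2.0000e-02  2.1350e+01] open 0.0513 F [ 0.3 -0.7 -0.4] g 0.0
tool shift [ 0.0137 -0.0763  0.0436] twist10 [-0.368  0.024  0.799]
```

View pics/seat.png

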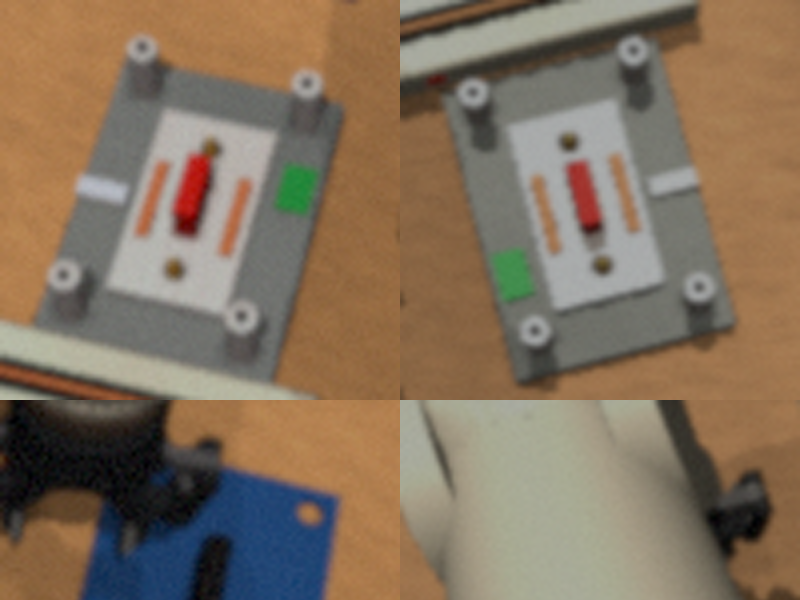

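The element plate is seated: both brass pins show through its holes in both views, and it sits flat inside the pillars. The arm stopped short and tilted on the way to the cover, so I'll check the joints.

```bash
python3 -c "
from h import *
o=bot.get_obs();print(o['q'].round(2),o['qd'].round(2),o['joint_efforts'].round(1),o['torque'].round(2))
togo(.5234,.3074,.15,13.35)"
```

```text
[ 21.29  10.25  -4.53  75.24   3.69 179.94] [-0.    0.19 -0.1  -0.12 -0.09 -0.11] [ -0.  -57.7  46.4   0.    0.2  -0. ] [-0.07 -0.03 -0.01]
t 16.57 pos [0.5392 0.2288 0.0612] rot [-1.7631e+02  2.0000e-02  2.1350e+01] open 0.0516 F [ 0.   0.2 -0.4] g 0.0
tool shift [ 0.0139 -0.0845 -0.0835] twist10 [-0.368  0.027  0.799]
```

The last joint is at its limit (q6 = 180°), so I'll lift, undo the tilt, and use the half-turned grasp (yaw 193.35°, q6 ≈ 17°).

{"api": "send_rows", "payload": {
  "linear": [
    [0,0,-0.02],
    [0,0,-0.03],
    [0,0,-0.03],
    [0,0,-0.01],
    [0,0,0],
    [0,0,0],
    [0,0,0],
    [0,0,0]
  ],
  "twist": [
    [0,0,0],
    [0,0,0],
    [0,0,0],
    [0,0,-0.5],
    [-0.368,0.027,0],
    [0,0,-1],
    [0,0,-1],
    [0,0,-1]
  ],
  "gripper": [60,60,60,60,60,60,60,60]
}}

```text
time: 17.58
ee_pos: [0.5411, 0.2234, 0.1508]
tcp_rot: [179.7, -0.5, 56.7]
wrist_force: [0.8, 0.1, -0.8]
opening: 0.0513
grasp_force: 0.0
```

{"api": "send_rows", "payload": {
  "linear": [
    [0,0,0],
    [0,0,0],
    [0,0,0],
    [0,0,0],
    [0,0,0],
    [0,0,0],
    [0,0,0],
    [0,0,0]
  ],
  "twist": [
    [0,0,-1],
    [0,0,-1],
    [0,0,-1],
    [0,0,-1],
    [0,0,-1],
    [0,0,-1],
    [0,0,-1],
    [0,0,-1]
  ],
  "gripper": [60,60,60,60,60,60,60,60]
}}

```text
time: 18.58
ee_pos: [0.5412, 0.2234, 0.1508]
tcp_rot: [179.5, 0.2, 136.7]
wrist_force: [-0.6, 0.7, 0.1]
opening: 0.0513
grasp_force: 0.0
```

{"api": "send_rows", "payload": {
  "linear": [
    [0,0,0],
    [0,0,0],
    [0,0,0],
    [0,0,0],
    [0,0,0],
    [0,0,0],
    [0,0,0],
    [0,0,0]
  ],
  "twist": [
    [0,0,-1],
    [0,0,-1],
    [0,0,-1],
    [0,0,-1],
    [0,0,-1],
    [0,0,-0.5],
    [0,0,0],
    [0,0,0]
  ],
  "gripper": [60,60,60,60,60,60,60,60]
}}

```text
time: 19.58
ee_pos: [0.5412, 0.2234, 0.1507]
tcp_rot: [179.9, 0.5, -168.8]
wrist_force: [-0.5, 0.6, 0.4]
opening: 0.0514
grasp_force: 0.0
```

```bash
python3 -c "
from h import *
print(bot.get_obs()['q'].round(1));togo(.5234,.3074,.15,193.35)"
```

```text
[22.4  8.4  3.4 84.4  0.  11.2]
t 19.57 pos [0.5412 0.2234 0.1507] rot [ 179.86    0.52 -168.78] open 0.0514 F [-0.5  0.6  0.4] g 0.0
tool shift [0.0011 0.0858 0.0009] twist10 [ 0.013  0.053 -0.213]
```

{"api": "send_rows", "payload": {
  "linear": [
    [0,0,0],
    [-0.0005,0.0215,0],
    [-0.0006,0.0215,0.01],
    [-0.0005,0.0215,0.02],
    [-0.0005,0.0213,0.03],
    [0,0,0.03],
    [0,0,0],
    [0,0,0]
  ],
  "twist": [
    [0.013,0.053,-0.213],
    [0,0,0],
    [0,0,0],
    [0,0,0],
    [0,0,0],
    [0,0,0],
    [0,0,0],
    [0,0,0]
  ],
  "gripper": [60,60,60,60,60,60,60,60]
}}

```text
time: 20.58
ee_pos: [0.5232, 0.3078, 0.0611]
tcp_rot: [180.0, 0.0, -166.5]
wrist_force: [0.0, 0.3, 0.9]
opening: 0.0512
grasp_force: 0.0
```

{"api": "send_rows", "payload": {
  "linear": [
    [0,0,0],
    [0,0,0],
    [0,0,0]
  ],
  "twist": [
    [0,0,0],
    [0,0,0],
    [0,0,0]
  ],
  "gripper": [60,60,60]
}}

```text
time: 20.95
ee_pos: [0.5236, 0.3073, 0.0612]
tcp_rot: [180.0, 0.0, -166.6]
wrist_force: [0.2, 0.1, -0.7]
opening: 0.0511
grasp_force: 0.0
```

```bash
python3 -c "
from h import *
print(bot.get_obs()['q'].round(1));togo(.5234,.3074,.0235,193.35)"
```

```text
[30.4 13.1 -1.2 75.7  0.  17. ]
t 20.95 pos [0.5236 0.3073 0.0612] rot [ 1.7999e+02  5.0000e-02 -1.6656e+02] open 0.0511 F [ 0.2  0.1 -0.7] g 0.0
tool shift [0.0002 0.0001 0.0377] twist10 [0.001 0.005 0.009]
```

{"api": "send_rows", "payload": {
  "linear": [
    [0,0,0.01],
    [0,0,0.01],
    [0,0,0.01],
    [0,0,0.0077],
    [0,0,0],
    [0,0,0],
    [0,0,0],
    [0,0,0]
  ],
  "twist": [
    [0,0.005,0.009],
    [0,0,0],
    [0,0,0],
    [0,0,0],
    [0,0,0],
    [0,0,0],
    [0,0,0],
    [0,0,0]
  ],
  "gripper": [60,60,60,60,60,60,40,30],
  "grip_force": 40
}}

```text
time: 21.95
ee_pos: [0.5234, 0.3074, 0.0233]
tcp_rot: [180.0, -0.0, -166.6]
wrist_force: [-0.3, 0.0, 0.3]
opening: 0.0256
grasp_force: 0.0
```

{"api": "send_rows", "payload": {
  "linear": [
    [0,0,0],
    [0,0,0],
    [0,0,0],
    [0,0,0],
    [0,0,0],
    [0,0,0]
  ],
  "twist": [
    [0,0,0],
    [0,0,0],
    [0,0,0],
    [0,0,0],
    [0,0,0],
    [0,0,0]
  ],
  "gripper": [20,10,5,5,5,5],
  "grip_force": 80
}}

```text
time: 22.7
ee_pos: [0.5234, 0.3073, 0.0233]
tcp_rot: [180.0, -0.0, -166.6]
wrist_force: [0.1, -0.9, 4.8]
opening: 0.0131
grasp_force: 79.5
```

{"api": "send_rows", "payload": {
  "linear": [
    [0,0,-0.005],
    [0,0,-0.01],
    [0,0,-0.02],
    [0,0,-0.03],
    [0,0,-0.03],
    [0,0,-0.025],
    [0,0,-0.01],
    [0,0,0]
  ],
  "twist": [
    [0,0,0],
    [0,0,0],
    [0,0,0],
    [0,0,0],
    [0,0,0],
    [0,0,0],
    [0,0,0],
    [0,0,0]
  ],
  "gripper": [5,5,5,5,5,5,5,5]
}}

```text
time: 23.7
ee_pos: [0.5236, 0.3075, 0.1537]
tcp_rot: [180.0, 0.0, -166.6]
wrist_force: [-0.3, -0.2, -2.9]
opening: 0.0127
grasp_force: 78.5
```

```bash
python3 -c "
from h import *
togo(.5634,.0311,.1535,195.9)"
```

```text
t 23.7 pos [0.5236 0.3075 0.1537] rot [ 1.7998e+02  2.0000e-02 -1.6663e+02] open 0.0127 F [-0.3 -0.2 -2.9] g 78.5
tool shift [ 2.520e-02 -2.781e-01  2.000e-04] twist10 [ 0.002  0.002 -0.253]
```

{"api": "send_rows", "payload": {
  "linear": [
    [0,0,0],
    [0.003,-0.0222,0],
    [0.0056,-0.0415,0],
    [0.0067,-0.0498,0],
    [0.0067,-0.0498,0],
    [0.0067,-0.0498,0],
    [0.0056,-0.0415,0],
    [0.0028,-0.0222,0]
  ],
  "twist": [
    [0,0,-0.253],
    [0,0,0],
    [0,0,0],
    [0,0,0],
    [0,0,0],
    [0,0,0],
    [0,0,0],
    [0,0,0]
  ],
  "gripper": [5,5,5,5,5,5,5,5]
}}

```text
time: 24.7
ee_pos: [0.5629, 0.0279, 0.1522]
tcp_rot: [-180.0, -0.1, -164.3]
wrist_force: [-0.5, -0.2, -2.8]
opening: 0.013
grasp_force: 78.6
```

{"api": "send_rows", "payload": {
  "linear": [
    [0,0,0],
    [0,0,0],
    [0,0,0],
    [0,0,0.01],
    [0,0,0.01],
    [0,0,0.01],
    [0,0,0],
    [0,0,0]
  ],
  "twist": [
    [0,0,0],
    [0,0,0],
    [0,0,0],
    [0,0,0],
    [0,0,0],
    [0,0,0],
    [0,0,0],
    [0,0,0]
  ],
  "gripper": [5,5,5,5,5,5,5,5]
}}

```text
time: 25.7
ee_pos: [0.5635, 0.031, 0.1231]
tcp_rot: [-180.0, -0.0, -164.1]
wrist_force: [-0.7, 0.3, -3.2]
opening: 0.0131
grasp_force: 78.6
```

```bash
python3 -c "
from h import *
print(bot.get_obs()['q'].round(1));togo(.5637,.0311,.0983,195.9)"
```

```text
[  3.2   6.3  -2.   81.7  -0.  -12.7]
t 25.7 pos [0.5635 0.031  0.1231] rot [-1.800e+02 -5.000e-02 -1.641e+02] open 0.0131 F [-0.7  0.3 -3.2] g 78.6
tool shift [-0.0002  0.0001  0.0248] twist10 [-0.    -0.005 -0.   ]
```

{"api": "send_rows", "payload": {
  "linear": [
    [0,0,0.005],
    [0,0,0.006],
    [0,0,0.006],
    [0,0,0.005],
    [0,0,0.0028],
    [0,0,0],
    [0,0,0],
    [0,0,0]
  ],
  "twist": [
    [0,0,0],
    [0,-0.005,0],
    [0,0,0],
    [0,0,0],
    [0,0,0],
    [0,0,0],
    [0,0,0],
    [0,0,0]
  ],
  "gripper": [5,5,5,5,5,5,5,5]
}}

```text
time: 26.7
ee_pos: [0.5636, 0.031, 0.0984]
tcp_rot: [-180.0, 0.0, -164.1]
wrist_force: [0.4, 0.2, -3.7]
opening: 0.0126
grasp_force: 78.6
```

```bash
python3 -c "
from h import *
togo(.5637,.0311,.0983,195.9)
S=camera('scene')
cv2.imwrite('pics/s_cov.png',S[:,:,::-1])
cv2.imwrite('pics/cov.png',cv2.resize(S[225:325,240:360],None,fx=6,fy=6,interpolation=cv2.INTER_CUBIC)[:,:,::-1])"
```

```text
t 26.7 pos [0.5636 0.031  0.0984] rot [-1.800e+02  2.000e-02 -1.641e+02] open 0.0126 F [ 0.4  0.2 -3.7] g 78.6
tool shift [-0.0002  0.0001  0.0001] twist10 [-0.     0.002 -0.   ]
```

View pics/cov.png

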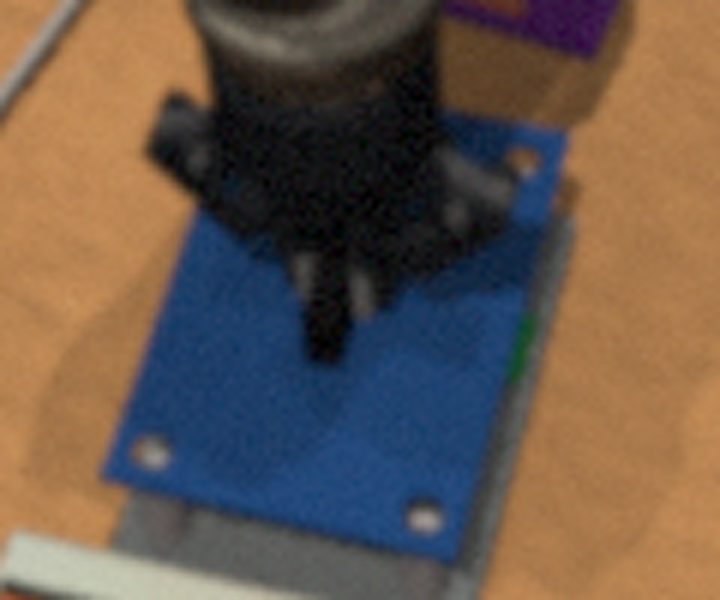

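The cover is held level. Its visible holes are at crop (153,451), (424,515) and (521,162), with pillar tops showing through the front two. I'll fit its pose in the scene camera against the pillars measured by the same camera.

```bash
python3 -c "
from h import *
g=lambda x,y:((x+.5)/6-.5+240,(y+.5)/6-.5+225)
C=np.array([[.075,.05,.003],[.075,-.05,.003],[-.075,-.05,.003],[-.075,.05,.003]])
hand={0:g(424,515),1:g(153,451),3:g(521,162)}
q,e=fit({'scene':hand},C,[.5637,.0323,15.9],z=.075);print('hand',q.round(4),e.round(2))
im=cv2.imread('pics/s_cov.png').astype(int);yy,xx=np.mgrid[0:480,0:640]
w=np.clip(im[:,:,2]-0.9*im[:,:,0]+30.,0,None);o={}
for i,u in hand.items():
    u=np.array(u)
    for _ in range(4):
        k=w*((xx-u[0])**2+(yy-u[1])**2<4**2);u=np.array([(k*xx).sum(),(k*yy).sum()])/k.sum()
    o[i]=u
q,e=fit({'scene':o},C,[.5637,.0323,15.9],z=.075);print('auto',q.round(4),e.round(2))
K=np.array([[.09,.065,.08],[.09,-.065,.08],[-.09,.065,.08]])
ck={0:g(455,550),1:g(107,472),2:g(567,129)}
q,e=fit({'scene':ck},K,[.5637,.0323,15.9]);print('corners',q.round(4),e.round(2))
"
```

```text
hand [ 0.5632  0.0323 16.1186] [-0.07 -0.01 -0.13  0.21  0.22 -0.25]
auto [ 0.5637  0.032  16.0819] [-0.32 -0.17  0.18  0.26  0.14 -0.08]
corners [ 0.5604  0.0311 16.5593] [ 0.45  0.39 -0.96  0.02  0.31 -0.63]
```

The cover matches the pillars within about 0.5 mm in the same camera, at an underside height of 75 mm, which is 15 mm clear. I'll hold briefly and hand in.

{"api": "send_rows", "payload": {
  "linear": [
    [0,0,0],
    [0,0,0],
    [0,0,0],
    [0,0,0]
  ],
  "twist": [
    [0,0,0],
    [0,0,0],
    [0,0,0],
    [0,0,0]
  ],
  "gripper": [5,5,5,5]
}}

```text
time: 27.25
ee_pos: [0.5635, 0.031, 0.0982]
tcp_rot: [180.0, -0.0, -164.1]
wrist_force: [0.0, 0.7, -3.3]
opening: 0.0131
grasp_force: 78.6
```

```bash
python3 -c "
from h import *
from workcell import ticket
togo(.5637,.0311,.0983,195.9)
print(ticket.job_done())"
```

```text
t 27.25 pos [0.5635 0.031  0.0982] rot [ 180.    -0.  -164.1] open 0.0131 F [ 0.   0.7 -3.3] g 78.6
tool shift [-0.0003  0.0001 -0.0001] twist10 [ 0. -0. -0.]
the job is handed in; nothing more can be done
None
```

I handed the job in at 27 s: the element plate is seated over both pins and released, and the small blue cover is held level and still about 15 mm above the pillars, with its holes lined up to within about 0.5 mm by the scene camera.

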